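# Roll down the lap joint of a round sign return

## Robot

A 7-joint arm with a two-finger parallel gripper is mounted at the origin on the work surface. World frame = base frame: x ahead of the robot, y to its left, z up, the work surface at z = 0. Lengths are in m, angles in rad, forces in N, time in s.
With the tool pointing down it reaches from about 0.4 to 0.875 m from the base axis. Payload 6.5 kg.
Tool frame: the origin (TCP) lies at the very end of the fingers, on their centre line; the grasp point (between the pads) lies 19 mm behind it; z points along the fingers, y is the line along which they close (so a half turn about z gives the same grasp; the last joint's range is limited). The gripper opens to 85 mm and grips with 20 to 120 N. Pads are 22 mm wide; open, the fingers measure 114 mm over their backs; the gripper's body (76 mm by 85 mm) begins 54 mm behind the grasp point. The pads swing forward as they close: fully open they stand 13 mm farther back than shut.
Start: joints at [1.084, 0.536, -0.004, 1.538, 0.003, 1.067, -0.071], TCP at [0.266, -0.593, 0.231] pointing down, gripper open.
Joint ranges: [-2.7, 2.7], [-0.37, 2.16], [-1.27, 1.26], [0.24, 2.4], [-1.31, 4.45], [0.19, 1.91], [-2.76, 2.76]. Speed limits (rad/s): [2.39, 2.39, 3.14, 3.14, 3.14, 3.14, 3.14].

## Interface

Orientations are given as a unit quaternion [w, x, y, z].
In Python, from rig import robot, gripper_to, imaging gives the robot as it stands. The module is installed in compiled form; this text tells all that it offers. Calls block until the motion is done:
- robot.move_to(position, orientation): joint-space move of the TCP to a pose.
- robot.movel(position, velocity=0.15, orientation=None, threshold=None): straight line of the TCP; orientation=None keeps the orientation; velocity is the mean speed in m/s. With threshold (N) it stops when the force on the tool has changed by that much, and returns True; else False.
- robot.move_joints(angles): joint-space move.
- gripper_to(opening): finger opening in m; the grip force is fixed at half the most; returns when the fingers have stopped.
- robot.dwell(seconds).
- robot.solve_ik(position, orientation): joint angles nearest the present ones, or None.
- robot.get_obs(): the state.
- imaging.snapshot(name): name is "scene" or "top"; returns the picture (420x560x3 uint8, red, green, blue); there is no depth.
- imaging.camera_params(name): a dict with "fx", "fy", "cx", "cy" (pixels), "R" (3x3) and "t" (3): a world point X has camera coordinates R X + t. Camera axes: x right, y down, z forward; pixel columns grow to the right and rows downward; lengths in m; the calibration is good to about 2 mm. A picture is of the moment at which its call begins. camera_params takes no time and is no camera call.
A pose or a line that the arm cannot do raises robot.PlanningError and nothing moves.
- robot.close_job(): hands the job in; it is judged then, once.
The state is a dict: "clock": time; "q": joint angles; "joint_vel": joint speeds; "tau": joint torques, N m; "position": TCP position; "orientation": TCP orientation; "ft_force": force on the tool from outside, world axes, zero at the start; "ft_torque": the same for the moment, N m; "opening": finger opening in m; "finger_force": force on a finger pad.
Only numpy, scipy, OpenCV 4.12 (cv2) and the standard library are available. Lean on these libraries where they do the work, as an engineer would, in place of code of your own. Each camera call takes 0.05 s, during which the arm holds its last target. There are 200 camera calls.

## Task

The round aluminium sign return on the bench ring roller has a riveted lap joint that has to be rolled down against the black press roll. Push the pressure lever over from its open stop until it takes a firm push of about 15 N at its grip to move it on (it holds where you leave it), then turn the crank clockwise, seen from above, at a steady pace and no faster than a turn in five seconds, and take the lap joint through between ring and roll twice, holding the crank over the heavy point so that it neither runs ahead nor springs back, and stop with the joint clear of the roll before it goes in a third time. Then swing the lever all the way back to its open stop and let go, leaving the other things on the bench where they are.

Things in the scene. Friction and masses are not known exactly. Their poses are not given: they have to be found in the camera images.
- crank_axis (a point): Point on the upright axis of crank and press roll, at the height of crank_grip (165 mm over the table). The press roll is a black rubber-faced drum 92 mm across, 48 to 98 mm over the table; the flat steel crank arm lies above it, its top 122 mm over the table, and sweeps over the ring without touching it.
- crank_grip (a point): Middle of the crank's grip: an upright black sleeve, 27 mm across, from 129 to 201 mm over the table, spinning freely on its pin, 80 mm from crank_axis. Its point is 165 mm over the table. Turning takes about 2 to 4 N at the grip, 8 to 14 N for a short way as the lap goes in, once a turn; past the middle of the lap the crank is pushed ahead by up to 8 N and must be held back.
- crank (a joint): Angle of the crank, rad, grows clockwise seen from above (the working direction); any start. The ring is driven by the press roll, and turns the other way at very nearly the same rate, but only while it bears on the roll.
- ring (a joint): Angle of the ring, an upright hoop 90 mm across, top 98 mm over the table, on a sprung hub between press roll and lever; the lap is a doubled part 25 mm long, 1.6 mm proud, with rivets. 0 with the lap straight away from the roll; grows as the crank turns clockwise. The lap is between ring and roll at 3.14, 9.42 and 15.71, and touches from 0.4 before to 0.4 after. Starts at -1.2 to 1.2.
- lever_axis (a point): Point on the upright axis of the pressure lever, at the height of lever_grip (98 mm over the table); it stands on the other side of the ring from the press roll, 184 mm from crank_axis. With the lever open there are 0.5 to 9.5 mm between ring and roll.
- lever_grip (a point): Middle of the pressure lever's grip: an upright black sleeve, 23 mm across, from 74 to 121 mm over the table, spinning freely on its pin, 95 mm from lever_axis; the flat steel lever is under it, its top 69 mm over the table. This point is 98 mm over the table.
- lever (a joint): Angle of the pressure lever, rad: 0 on the open stop, where it starts; grows anticlockwise seen from above as it is pushed over; ends at 1.1. A brake holds it: moved slowly it takes 11 N at the grip. The ring meets the roll anywhere from 0.05 to 0.78, different each time; 0.1 to 0.2 further it takes 15 N, and they press with 30 to 50 N. Over 18 N the lap is crushed, under 13 N it is not rolled.
- glue_a: Bystander: white glue bottle with a yellow nozzle, 40 mm across, 112 mm tall, standing beside the machine. Origin under its centre.
- tape_roll: Bystander: roll of paper tape lying flat, 86 mm across, 22 mm tall, behind the machine. Origin under its centre.
- spare_ring: Bystander: plain aluminium hoop without a lap, 90 mm across, 50 mm tall, standing on the table beside the machine. Origin under its centre.
- pliers: Bystander: pliers with orange handles, 180 mm long, lying flat. Origin near the middle.
- screwdriver: Bystander: screwdriver with a red handle, lying flat. Origin near the middle.

How it is judged:
On the way, in this order (a step that is already met when the one before it is completed fails the run):
1. the pressure lever has been pushed over and let go, and ring and press roll bear on each other firmly (contact force between ring and crank above 22 N and contact force between the fingers and lever below 0.5 N and value of joint ring below 2 rad), for 0.2 s.
2. the lap joint has gone through once, under pressure (contact force between ring and crank above 18 N and value of joint ring above 3.8 rad), for 0.1 s.
3. the lap joint has gone through twice, under pressure, and is clear of the roll (contact force between ring and crank above 18 N and value of joint ring above 10 rad), for 0.1 s.
At the end, for the whole second after the job is handed in: the lap joint has been through between ring and roll twice and not a third time, and is clear of the roll (ring between 10.0 and 15.1 rad), the pressure lever is back at its open stop (below 0.12 rad), and crank, ring and lever stand still (value of joint ring between 10 and 15.1 rad and value of joint lever below 0.12 rad and velocity of joint crank between -0.1 and 0.1 rad/s and velocity of joint ring between -0.1 and 0.1 rad/s and velocity of joint lever between -0.1 and 0.1 rad/s); the robot touches nothing.
It fails at once if while the lap is being rolled, the crank runs ahead or is spun too fast (value of joint ring between 1.3 and 10 rad and velocity of joint crank above 3.2 rad/s).
It fails at once if while the lap is being rolled, the crank springs back (value of joint ring between 1.3 and 10 rad and velocity of joint crank below -1 rad/s).
It fails at once if the lever is set so hard that the lap is crushed between ring and roll (contact force between ring and crank above 82 N).
It fails at once if another thing on the bench is pushed more than 30 mm (distance of any of glue_a, tape_roll, spare_ring, pliers, screwdriver from where it was at the start of the episode above 0.03 m).
It also fails if it takes over 72 s, if anything falls off the work surface, if the arm or the gripper's body presses on something with over 40 N, if the wrist force passes 120 N, or if a joint passes its speed limit or range.

## Working session

There is one attempt and no reset: what is moved stays moved. The work goes in short steps, each a Python script; the robot and the scene stay as the last script left them, time stands still between calls to the robot, and variables do not carry over. Pictures are saved under pics/ and viewed, at most 10 in all, crops included, and the job is handed in when it is done.

```bash
mkdir -p pics
python3 - <<'E'
from rig import robot, gripper_to, imaging
import cv2,numpy as np
for n in("scene","top"):
    im=imaging.snapshot(n); cv2.imwrite(f"pics/{n}0.png",im[:,:,::-1]); 
    p=imaging.camera_params(n); print(n,{k:np.round(v,4).tolist() for k,v in p.items()})
o=robot.get_obs(); print({k:np.round(v,3).tolist() for k,v in o.items()})
E
```

```text
scene {'fx': 384.6086, 'fy': 384.6086, 'cx': 277.7736, 'cy': 213.6213, 'R': [[0.8723, 0.4888, -0.0118], [0.3451, -0.6326, -0.6933], [-0.3463, 0.6007, -0.7205]], 't': [-0.4809, -0.1418, 1.5181]}
top {'fx': 456.4973, 'fy': 456.4973, 'cx': 282.6714, 'cy': 207.4274, 'R': [[-0.0113, -0.9999, -0.0006], [-0.9976, 0.0113, -0.0678], [0.0678, -0.0002, -0.9977]], 't': [-0.0277, 0.5843, 1.5021]}
{'clock': 0.1, 'q': [1.084, 0.537, -0.004, 1.539, 0.003, 1.067, -0.071], 'joint_vel': [0.001, -0.002, -0.001, -0.004, -0.0, 0.0, 0.0], 'tau': [0.004, -58.456, 1.052, -25.978, 0.013, 0.005, 0.0], 'position': [0.265, -0.593, 0.23], 'orientation': [-0.001, 0.978, 0.209, -0.0], 'ft_force': [0.214, -0.06, 0.501], 'ft_torque': [-0.032, 0.034, 0.037], 'finger_force': 0.0, 'opening': 0.085}
```

View pics/top0.png

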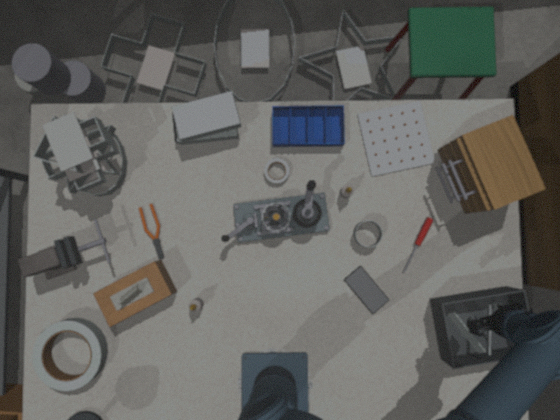

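View pics/scene0.png

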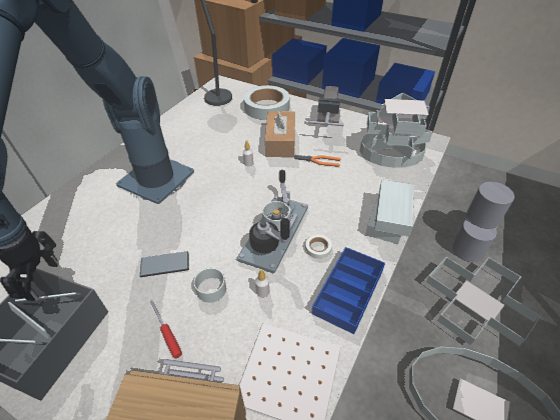

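The top view shows the machine base, with the roll at about (307,211), the crank grip near (310,187), the ring at (275,217) and the lever grip near (226,239). I'll enlarge both views.

Run:
```python
import cv2,numpy as np
a=cv2.imread("pics/top0.png")[165:265,210:340]; b=cv2.imread("pics/scene0.png")[160:275,230:320]
a=cv2.resize(a,None,fx=5.2,fy=5.2,interpolation=cv2.INTER_CUBIC)[:,:]; a=a[:520]
b=cv2.resize(b,None,fx=4.5,fy=4.5,interpolation=cv2.INTER_CUBIC)
cv2.imwrite("pics/tc.png",cv2.convertScaleAbs(cv2.resize(a,(780,600)),alpha=1.6)); cv2.imwrite("pics/sc.png",cv2.resize(b,(450,575)))
```

```text
(no output)
```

View pics/tc.png

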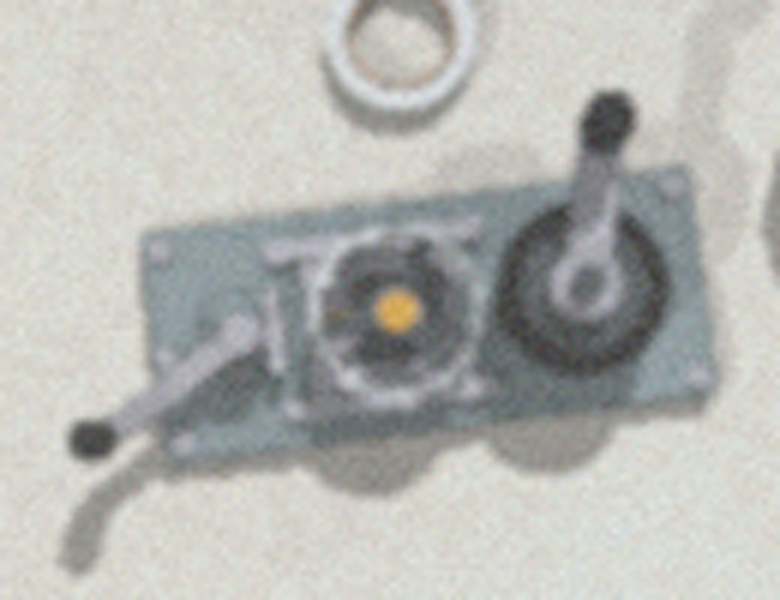

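View pics/sc.png

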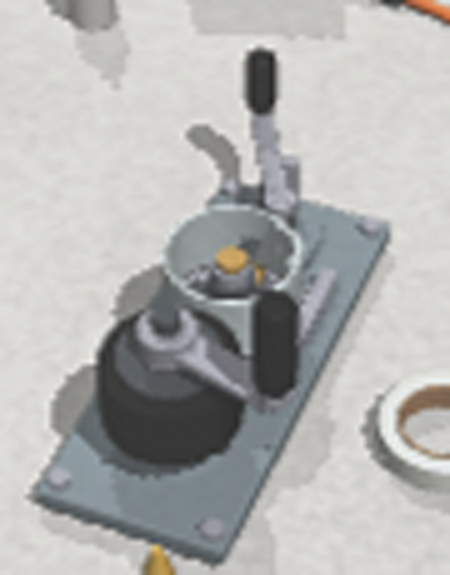

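```bash
cat > h.py <<'E'
import numpy as np
from rig import robot, gripper_to, imaging
def ray(n,u,v,z):
    p=imaging.camera_params(n);R=np.array(p['R']);t=np.array(p['t'])
    d=R.T@[(u-p['cx'])/p['fx'],(v-p['cy'])/p['fy'],1];c=-R.T@t
    return (c+d*(z-c[2])/d[2])[:2]
E
python3 - <<'E'
from h import *
T=lambda x,y,z: ray("top",210+(x+.5)/6-.5,165+(y+.5)/6-.5,z)
S=lambda x,y,z: ray("scene",230+(x+.5)/5-.5,160+(y+.5)/5-.5,z)
ca=T(585,286,.122); ca2=S(167,330,.122)
cg=T(610,115,.201); cgm=T(607,122,.165);cg2=S(275,343,.165)
la=T(240,330,.069); lg=T(93,437,.115); lg2=S(261,82,.098)
print("axis",ca,ca2,"\ncg",cg,cgm,cg2,"\nla",la,"lg",lg,lg2)
print("ring",T(397,312,.09), S(232,258,.09))
n=np.linalg.norm
print(n(cg-ca),n(cg2-ca),n(cg2-ca2),n(la-ca),n(lg-la),n(lg2-la))
print("base",[T(*p,.012) for p in((140,232),(690,165),(718,405),(165,465))])
E
```

```text
axis [ 0.56110565 -0.10991794] [ 0.56232427 -0.10870077] 
cg [ 0.64058253 -0.11921073] [ 0.64135382 -0.11993785] [ 0.64333509 -0.12018429] 
la [0.54255686 0.07274612] lg [0.48596786 0.14598566] [0.48743519 0.1455971 ]
ring [ 0.55026566 -0.01193418] [ 0.55123101 -0.00956748]
0.08001830753921003 0.08286783423657355 0.08182067690265954 0.1836034195297307 0.09255455280685768 0.09135460499974314
base [array([0.60038868, 0.13242831]), array([ 0.63452029, -0.17559944]), array([ 0.50019653, -0.18883072]), array([0.47037102, 0.1190398 ])]
```

```bash
cat >> h.py <<'E'
from scipy.spatial.transform import Rotation as Rot
CA=np.array([.5615,-.1095]); LA=np.array([.5418,.0733]); RL=.0935; PH0=np.arctan2(.0725,-.0552)
def down(yaw):  # tool y axis along world angle yaw, z down
    y=np.array([np.cos(yaw),np.sin(yaw),0]);z=np.array([0,0,-1.])
    q=Rot.from_matrix(np.c_[np.cross(y,z),y,z]).as_quat();return q[[3,0,1,2]]
def lever(th,off=0,z=.081,flip=0):
    """pose with the grip at lever angle th; off = tangential offset"""
    a=PH0+th;t=np.array([-np.sin(a),np.cos(a)])
    p=LA+RL*np.array([np.cos(a),np.sin(a)])+off*t
    return [*p,z],down(a+np.pi/2+flip*np.pi),t
E
python3 - <<'E'
from h import *
for fl in(0,1):
  for th in(0,.5,1):
    p,q,_=lever(th,flip=fl);s=robot.solve_ik(p,q);print(fl,th,None if s is None else np.round(s,2))
for yaw in (0,np.pi/2,np.pi,-np.pi/2):
  for a in (0,1.57,3.14,4.71):
    s=robot.solve_ik([*(CA+.08*np.array([np.cos(a),np.sin(a)])),.146],down(yaw));print(round(yaw,2),a,None if s is None else np.round(s,2))
E
```

```text
0 0 [-1.05  0.73  0.9   2.05 -0.84  0.78 -2.11]
0 0.5 [-0.15  0.49 -0.22  2.1   0.19  0.57 -2.5 ]
0 1 [ 0.03  0.48 -0.33  2.13  0.28  0.57 -1.99]
1 0 [ 0.09  0.61 -0.61  1.99  0.53  0.71 -0.19]
1 0.5 [ 0.2   0.58 -0.67  2.08  0.57  0.67  0.31]
1 1 [ 0.32  0.56 -0.7   2.12  0.59  0.66  0.87]
0 0 [ 0.39  0.67 -0.43  1.58  0.33  0.96 -0.15]
0 1.57 [ 0.35  0.55 -0.5   1.82  0.34  0.86 -0.31]
0 3.14 [ 0.5   0.43 -0.45  2.    0.27  0.77 -0.11]
0 4.71 [ 0.53  0.57 -0.38  1.75  0.27  0.87  0.03]
1.57 0 [ 0.54  0.73 -0.67  1.57  0.51  1.02  1.3 ]
1.57 1.57 [ 0.49  0.6  -0.7   1.81  0.48  0.9   1.14]
1.57 3.14 [ 0.68  0.49 -0.69  1.99  0.42  0.81  1.33]
1.57 4.71 [ 0.72  0.63 -0.65  1.74  0.46  0.93  1.45]
3.14 0 [-0.55  0.92  1.09  1.64 -0.89  1.14 -2.36]
3.14 1.57 [-0.76  0.79  1.09  1.88 -0.83  1.01 -2.44]
3.14 3.14 [-0.67  0.66  1.09  2.06 -0.77  0.9  -2.28]
3.14 4.71 [ 0.03  0.56  0.3   1.78 -0.21  0.84 -2.71]
-1.57 0 [ 0.17  0.63 -0.1   1.6   0.07  0.91 -1.53]
-1.57 1.57 [ 0.11  0.5  -0.18  1.84  0.12  0.81 -1.7 ]
-1.57 3.14 [ 0.26  0.4  -0.16  2.01  0.09  0.74 -1.52]
-1.57 4.71 [ 0.3   0.54 -0.06  1.76  0.04  0.84 -1.36]
```

Run:
```python
from h import *
import cv2
p,q,t=lever(0,flip=1)
gripper_to(.05)
robot.move_to([p[0],p[1],.28],q)
robot.movel([p[0],p[1],.14],.15)
f0=np.array(robot.get_obs()['ft_force']);np.save("f0.npy",f0)
robot.movel(p,.08,threshold=8)
gripper_to(.034)
o=robot.get_obs();print(o['clock'],f0,np.array(o['ft_force'])-f0,o['position'],o['opening'])
for k in range(6):
    p,q,t=lever(0,.0015*(k+1),flip=1)
    robot.movel(p,.02,q);o=robot.get_obs();f=np.array(o['ft_force'])-f0
    print(k,round(o['clock'],2),np.round([-f[:2]@t,f[0],f[1],f[2]],2),np.round(np.array(o['position'])-p,4))
cv2.imwrite("pics/s1.png",cv2.resize(imaging.snapshot("scene")[120:270,200:360,::-1],None,fx=4,fy=4,interpolation=cv2.INTER_CUBIC))
```

```text
5.5417 [ 0.10290967  0.30175547 -0.20706213] [ 0.20456728 -0.41908956  0.40789532] [0.4854094  0.14769124 0.08130566] 0.033529653262906405
0 5.79 [-0.    0.43 -0.57  0.21] [-0.0001 -0.0002  0.    ]
1 6.04 [-0.53  0.31 -1.27  1.39] [-0.0001 -0.0001 -0.    ]
2 6.29 [ 2.98  2.31  1.88 -1.49] [0.0006 0.0005 0.0002]
3 6.54 [ 6.3   5.2   3.57 -5.48] [0.0016 0.0013 0.0004]
4 6.79 [ 9.49  7.64  5.64 -7.02] [0.0022 0.0019 0.0005]
5 7.04 [ 9.69  8.26  5.16 -6.51] [0.0024 0.0021 0.0006]
```

View pics/s1.png

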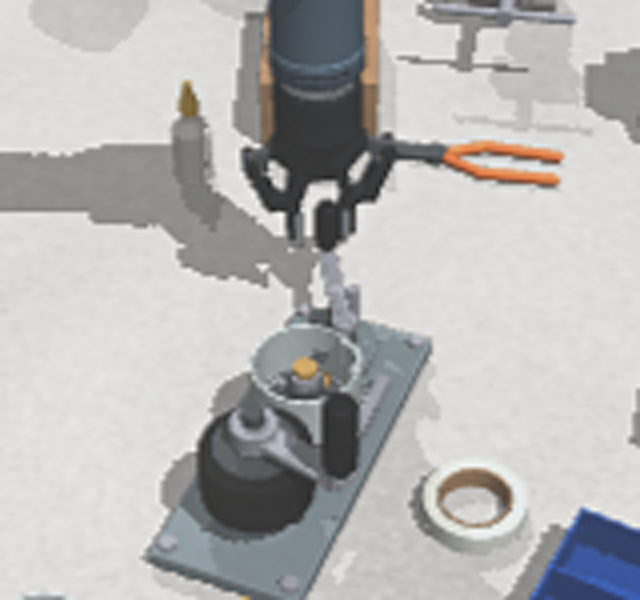

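```bash
cat >> h.py <<'E'
def push(th0,th1,d,stop,off=.009,v=.02):
    f0=np.load("f0.npy");th=th0
    while th<th1:
        th+=d;p,q,t=lever(th,off,flip=1);robot.movel(p,v,q)
        fs=[]
        for _ in range(3):
            o=robot.get_obs();fs.append(np.array(o['ft_force'])-f0);robot.dwell(.01)
        f=np.mean(fs,0);F=-f[:2]@t;x=np.array(o['position'])[:2]-LA
        print(round(th,3),round(o['clock'],2),np.round([F,f[:2]@[t[1],-t[0]],f[2]],2),"ang",round((np.arctan2(x[1],x[0])-PH0)%(2*np.pi),3))
        if F>stop: break
    return th
E
python3 - <<'E'
from h import *
push(0,.5,.02,12.8)
E
```

```text
0.02 7.36 [ 8.78 -0.21 -5.5 ] ang 0.081
0.04 7.63 [ 9.32 -0.12 -4.13] ang 0.1
0.06 7.91 [ 9.17 -0.11 -4.32] ang 0.12
0.08 8.18 [ 9.43  0.17 -3.83] ang 0.139
0.1 8.46 [ 8.94  0.69 -3.84] ang 0.159
0.12 8.73 [ 9.07  0.04 -4.2 ] ang 0.179
0.14 9.01 [ 8.99  0.62 -3.62] ang 0.199
0.16 9.28 [ 9.29  0.53 -2.93] ang 0.219
0.18 9.56 [ 8.97  0.68 -3.31] ang 0.238
0.2 9.83 [ 9.2   0.54 -3.74] ang 0.258
0.22 10.11 [ 9.18  0.43 -4.02] ang 0.278
0.24 10.38 [ 8.28  0.09 -3.61] ang 0.298
0.26 10.66 [ 8.99  0.4  -3.27] ang 0.318
0.28 10.93 [ 8.8   0.38 -2.86] ang 0.338
0.3 11.21 [ 9.47  0.05 -2.98] ang 0.358
0.32 11.48 [ 9.23  0.4  -3.07] ang 0.377
0.34 11.76 [ 8.93  0.22 -3.33] ang 0.398
0.36 12.03 [ 8.66  0.02 -2.47] ang 0.417
0.38 12.31 [ 9.14  0.83 -3.  ] ang 0.437
0.4 12.58 [ 9.55  0.51 -2.56] ang 0.457
0.42 12.86 [ 9.12  0.9  -2.25] ang 0.477
0.44 13.13 [ 8.75  0.39 -1.92] ang 0.497
0.46 13.41 [ 9.36  1.11 -2.35] ang 0.517
0.48 13.68 [ 8.73  0.52 -2.16] ang 0.537
0.5 13.96 [ 9.12  0.07 -1.92] ang 0.557
```

Run:
```python
from h import *
th=push(.5,1.0,.02,11.3)
push(th,1.05,.01,12.9)
```

```text
0.52 14.23 [ 9.05  0.57 -1.55] ang 0.577
0.54 14.51 [ 8.86  0.57 -1.78] ang 0.597
0.56 14.78 [ 9.24  1.05 -1.44] ang 0.617
0.58 15.06 [ 9.    0.55 -1.17] ang 0.637
0.6 15.33 [ 9.45  1.15 -0.89] ang 0.657
0.62 15.61 [ 9.1   0.45 -0.95] ang 0.677
0.64 15.88 [ 8.6   0.76 -0.72] ang 0.697
0.66 16.16 [ 8.61  0.33 -0.69] ang 0.717
0.68 16.43 [ 9.52  0.87 -0.94] ang 0.736
0.7 16.71 [ 9.94  0.62 -0.44] ang 0.754
0.72 16.98 [10.47 -0.13 -1.49] ang 0.772
0.74 17.26 [11.13  0.59 -0.77] ang 0.791
0.76 17.53 [11.06  0.34 -1.2 ] ang 0.809
0.78 17.81 [11.23  0.94 -1.29] ang 0.828
0.8 18.08 [12.4   1.48 -0.92] ang 0.846
0.81 18.36 [12.46  0.37 -2.08] ang 0.854
0.82 18.63 [12.87  0.56 -1.43] ang 0.863
0.83 18.91 [13.47  0.49 -1.74] ang 0.872
```

```bash
cat >> h.py <<'E'
def crank_pose(a,c=CA,r=.08): return [*(c+r*np.array([np.cos(a),np.sin(a)])),.146]
def turn(a,a1,d=.2,v=.055,c=CA):
    f0=np.load("f1.npy")
    while a>a1+1e-6:
        a=max(a-d,a1);robot.movel(crank_pose(a,c),v)
        o=robot.get_obs();f=np.array(o['ft_force'])-f0
        r=np.array([np.cos(a),np.sin(a)]);t=np.array([r[1],-r[0]])
        x=np.array(o['position'])[:2]-c
        print(round(a,2),round(o['clock'],2),"push",round(-f[:2]@t,1),"rad",round(f[:2]@r,1),"z",round(f[2],1),"lag mm",round(1e3*((np.array(crank_pose(a,c))[:2]-c-x)@t),1),"r",round(1e3*np.hypot(*x),1),flush=True)
    return a
E
python3 - <<'E'
from h import *
p,q,t=lever(.835,0,flip=1)
robot.movel(p,.04,q)
o=robot.get_obs();print(np.array(o['ft_force'])-np.load("f0.npy"))
robot.dwell(.3)
robot.movel([p[0],p[1],.25],.2)
gripper_to(.06)
a=np.arctan2(-.0102,.0798);p=crank_pose(a)
robot.move_to([p[0],p[1],.25],down(0))
robot.movel([p[0],p[1],.215],.1)
f1=np.array(robot.get_obs()['ft_force']);np.save("f1.npy",f1)
print(robot.movel(p,.08,threshold=8))
gripper_to(0.0)
o=robot.get_obs();print(o['clock'],np.array(o['ft_force'])-f1,np.array(o['position'])-p,o['opening'],o['finger_force'])
turn(a,a-.8)
E
```

```text
[-0.23406358 -0.34675945  0.17270347]
False
23.9333 [ 6.48572064  0.54106125 -0.38862425] [ 0.00240175 -0.00010583  0.00123608] 0.02564057124770431 59.36895019124677
-0.33 24.38 push -1.0 rad 6.0 z 1.2 lag mm -0.8 r 82.4
-0.53 24.82 push -0.7 rad 6.0 z 3.7 lag mm -0.8 r 82.3
-0.73 25.26 push -2.3 rad 5.7 z 4.2 lag mm -0.6 r 82.1
-0.93 25.7 push -1.4 rad 5.1 z 7.7 lag mm -0.4 r 81.8
```

Run:
```python
from h import *
a=np.arctan2(-.0102,.0798)
turn(a-.8,a-3.2)
```

```text
-1.13 26.14 push -1.9 rad 3.9 z 8.1 lag mm -0.3 r 81.5
-1.33 26.58 push -2.2 rad 3.4 z 8.2 lag mm -0.1 r 81.1
-1.53 27.02 push -1.1 rad 1.9 z 8.9 lag mm -0.1 r 80.6
-1.73 27.47 push -2.0 rad 2.1 z 9.7 lag mm -0.2 r 80.1
-1.93 27.91 push -2.6 rad 0.9 z 10.5 lag mm -0.2 r 79.7
-2.13 28.35 push -2.5 rad 0.9 z 10.0 lag mm -0.5 r 79.2
-2.33 28.79 push -2.6 rad -0.4 z 10.5 lag mm -0.8 r 78.7
-2.53 29.23 push -1.5 rad -1.4 z 9.6 lag mm -1.1 r 78.3
-2.73 29.68 push -2.8 rad -2.6 z 8.4 lag mm -1.3 r 78.1
-2.93 30.12 push -2.0 rad -4.3 z 6.9 lag mm -1.3 r 77.8
-3.13 30.56 push -2.4 rad -5.6 z 4.7 lag mm -1.3 r 77.7
-3.33 31.0 push -1.0 rad -6.5 z 3.8 lag mm -1.3 r 77.7
```

```bash
sed -i 's/CA=np.array(\[.5615,-.1095\])/CA=np.array([.5638,-.1100])/' h.py
python3 - <<'E'
from h import *
import cv2
a=np.arctan2(-.0102,.0798)
cv2.imwrite("pics/s2.png",cv2.resize(imaging.snapshot("scene")[150:290,210:350,::-1],(600,600),interpolation=cv2.INTER_CUBIC))
turn(a-3.2,a-4.7,.15,.05)
E
```

```text
-3.48 31.45 push -1.2 rad 1.4 z 11.2 lag mm -1.3 r 79.8
-3.63 31.84 push -1.2 rad 0.6 z 10.8 lag mm -1.3 r 79.8
-3.78 32.23 push -1.5 rad 1.0 z 9.5 lag mm -1.2 r 79.9
-3.93 32.62 push 2.4 rad -0.5 z 12.7 lag mm -0.3 r 79.9
-4.08 33.02 push 0.3 rad -0.6 z 11.1 lag mm -0.8 r 79.9
-4.23 33.41 push -2.1 rad -0.6 z 8.4 lag mm -1.5 r 79.9
-4.38 33.8 push -4.6 rad -0.8 z 7.3 lag mm -1.7 r 79.9
-4.53 34.19 push -1.1 rad -0.9 z 8.9 lag mm -0.9 r 79.9
-4.68 34.58 push -1.2 rad -1.6 z 10.2 lag mm -0.8 r 80.0
-4.83 34.98 push -0.7 rad -1.8 z 9.2 lag mm -0.7 r 80.0
```

View pics/s2.png

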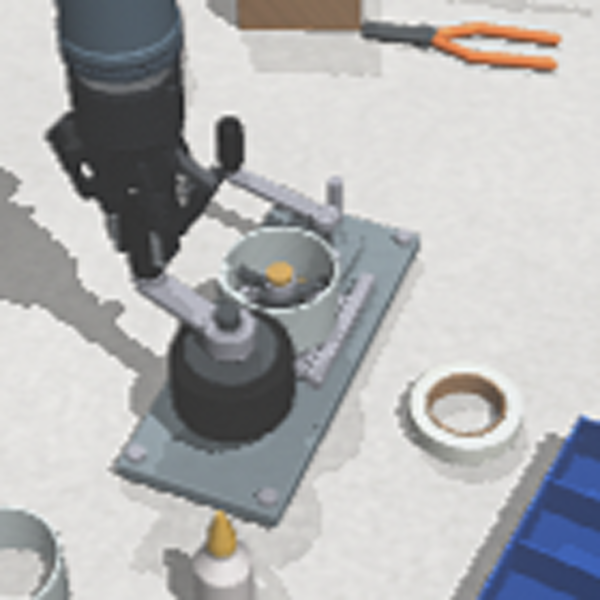

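Run:
```python
from h import *
a=turn(np.arctan2(-.0102,.0798)-4.7,-9.8,.25,.062)
```

```text
-5.08 35.45 push -2.6 rad -1.6 z 9.4 lag mm -0.8 r 80.0
-5.33 35.92 push -1.1 rad -2.3 z 9.3 lag mm -0.6 r 80.1
-5.58 36.4 push -2.1 rad -0.3 z 9.5 lag mm -0.6 r 80.1
-5.83 36.88 push -1.7 rad -0.7 z 10.7 lag mm -0.4 r 80.1
-6.08 37.35 push -1.1 rad -1.4 z 9.7 lag mm -0.3 r 80.2
-6.33 37.83 push -1.8 rad -0.8 z 9.1 lag mm -0.1 r 80.2
-6.58 38.3 push -1.1 rad -0.1 z 9.5 lag mm -0.1 r 80.2
-6.83 38.77 push -1.7 rad 0.2 z 9.8 lag mm -0.3 r 80.2
-7.08 39.25 push -0.9 rad 0.0 z 10.2 lag mm -0.3 r 80.2
-7.33 39.73 push -2.1 rad -0.7 z 9.8 lag mm -0.3 r 80.2
-7.58 40.2 push -2.6 rad 0.4 z 11.8 lag mm -0.3 r 80.1
-7.83 40.67 push -1.8 rad -0.6 z 10.9 lag mm -0.3 r 80.1
-8.08 41.15 push -1.5 rad 1.3 z 12.4 lag mm -0.3 r 80.0
-8.33 41.62 push -2.2 rad 1.2 z 11.9 lag mm -0.4 r 80.0
-8.58 42.1 push -2.1 rad 1.9 z 12.5 lag mm -0.5 r 80.0
-8.83 42.58 push -2.3 rad 1.8 z 13.8 lag mm -0.7 r 79.9
-9.08 43.05 push -2.1 rad 1.3 z 14.4 lag mm -0.8 r 79.9
-9.33 43.52 push -3.3 rad 1.2 z 12.9 lag mm -1.0 r 79.9
-9.58 44.0 push -2.0 rad 1.3 z 12.3 lag mm -1.2 r 79.9
-9.8 44.43 push -1.5 rad 0.7 z 11.4 lag mm -1.4 r 79.9
```

Run:
```python
from h import *
a=turn(-9.8,-11.1,.13,.05)
turn(a,-12.6,.25,.062)
```

```text
-9.93 44.79 push -1.1 rad 0.3 z 12.6 lag mm -1.1 r 79.9
-10.06 45.15 push 1.4 rad 0.5 z 14.1 lag mm -0.1 r 79.9
-10.19 45.51 push 0.4 rad 0.0 z 12.3 lag mm -0.4 r 79.8
-10.32 45.87 push -0.3 rad -0.8 z 11.1 lag mm -1.1 r 79.9
-10.45 46.23 push -3.3 rad -1.1 z 7.2 lag mm -1.7 r 79.9
-10.58 46.58 push -2.6 rad -0.2 z 8.8 lag mm -1.4 r 79.9
-10.71 46.94 push -0.8 rad -0.3 z 10.0 lag mm -0.9 r 80.0
-10.84 47.3 push -0.9 rad -1.1 z 9.8 lag mm -0.8 r 80.0
-10.97 47.66 push -1.3 rad -0.7 z 10.3 lag mm -0.7 r 80.0
-11.1 48.02 push -1.3 rad -1.6 z 9.6 lag mm -0.7 r 80.0
-11.35 48.49 push -1.4 rad -0.7 z 10.0 lag mm -0.8 r 80.0
-11.6 48.97 push -1.8 rad -1.6 z 9.6 lag mm -0.7 r 80.0
-11.85 49.44 push -0.8 rad -0.4 z 9.9 lag mm -0.6 r 80.1
-12.1 49.92 push -0.9 rad -1.4 z 9.5 lag mm -0.5 r 80.1
-12.35 50.39 push -0.9 rad -1.0 z 9.9 lag mm -0.4 r 80.2
-12.6 50.87 push -1.3 rad -0.2 z 9.1 lag mm -0.3 r 80.2
```

Run:
```python
from h import *
import cv2
gripper_to(.06)
p=np.array(robot.get_obs()['position'])
robot.movel([p[0],p[1],.25],.2)
p,q,t=lever(.835,-.001,flip=1)
robot.move_to([p[0],p[1],.25],q)
gripper_to(.05)
robot.movel([p[0],p[1],.14],.15)
f0=np.array(robot.get_obs()['ft_force'])
print(robot.movel(p,.1,threshold=8))
gripper_to(.034)
print(robot.get_obs()['clock'])
for th,off in [*[(x,-.009) for x in np.arange(.8,-.01,-.1)],*[(0,-.009-.002*k) for k in range(1,6)]]:
    p,q,t=lever(th,off,flip=1);robot.movel(p,.05,q)
    o=robot.get_obs();F=(np.array(o['ft_force'])-f0)[:2]@t
    print(round(th,2),round(off,4),round(o['clock'],2),"F",round(F,2),"tang",round(1e3*((np.array(o['position'])-lever(0,flip=1)[0])[:2]@t),1))
    if th<.05 and F>15: break
cv2.imwrite("pics/s3.png",cv2.resize(imaging.snapshot("scene")[130:290,200:360,::-1],(600,600),interpolation=cv2.INTER_CUBIC))
```

```text
False
55.2167
0.8 -0.009 55.59 F 3.36 tang 59.0
0.7 -0.009 55.93 F 5.45 tang 52.7
0.6 -0.009 56.27 F 7.57 tang 45.8
0.5 -0.009 56.62 F 6.81 tang 38.0
0.4 -0.009 56.96 F 6.35 tang 29.8
0.3 -0.009 57.3 F 6.55 tang 21.1
0.2 -0.009 57.64 F 6.75 tang 12.3
0.1 -0.009 57.98 F 6.13 tang 3.1
0.0 -0.009 58.33 F 6.06 tang -6.2
0 -0.011 58.58 F 8.57 tang -7.2
0 -0.013 58.83 F 12.68 tang -7.7
0 -0.015 59.08 F 18.02 tang -7.8
```

Run:
```python
from h import *
import cv2
p,q,t=lever(0,-.0025,flip=1);robot.movel(p,.04,q)
gripper_to(.05)
robot.movel([p[0],p[1],.26],.15)
o=robot.get_obs();print(o['clock'],o['ft_force'])
cv2.imwrite("pics/s4.png",cv2.resize(imaging.snapshot("scene")[130:290,200:360,::-1],(600,600),interpolation=cv2.INTER_CUBIC))
```

```text
61.225 [-0.75898106  0.49114605 -0.09284919]
```

View pics/s4.png

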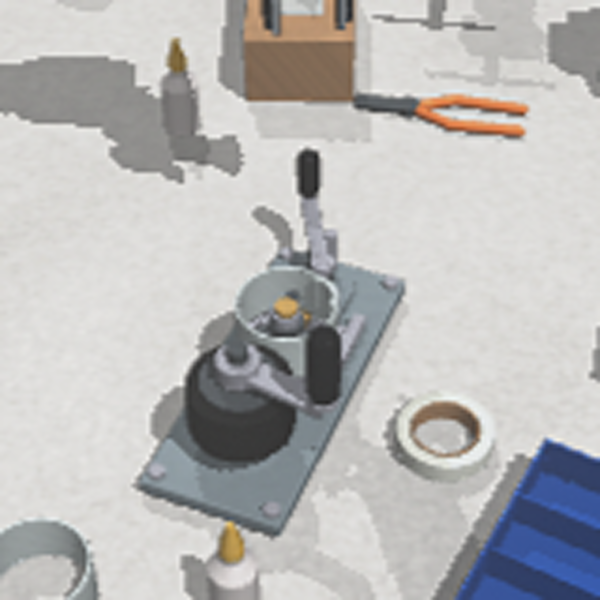

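The lever, with its grip at about (308,175) in the crop, is back on its open stop. The gripper is clear and the bystanders are where they were.

```bash
python3 -c "
from rig import robot
print(robot.close_job())"
```

```text
the job is handed in; nothing more can be done
None
```

I handed the job in at about 61 s. I set the lever by feel to about 15 N and felt the lap joint go through twice. I stopped with the ring at an estimated 11.6 rad (inferred from crank travel), and the lever is back on its open stop; the judge's result was not shown.

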